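# Touch off a gear and fit its hardening arbor

### The job

Take the smaller arbor from the wooden stand and find the gear's centre by touching off: rest the arbor's round nose lightly against the side of the gear's hub and hold it there a moment, first on the side facing the robot, then on the robot's left, then on the robot's right. Then lower the arbor gently into the gear's bore until its collar sits flat on the hub, let go and back away. The gear is ground and hardened, so never knock it or lean on it, and leave the larger arbor, the pinion and the wrench alone.

Things in the scene. Friction and masses are not known exactly. Their poses are not given: they have to be found in the camera images.
- chuck: Round grey magnetic chuck fixed to the bench, diameter 200 mm (212 at its foot), 55 mm high. Origin at the centre of its underside, z up, x away from the robot to within 9 degrees, y to the robot's left. It holds a steel gear, described under point chuck_face, rigidly: the gear does not shift when touched lightly.
- chuck_face (a point): Centre of the chuck's top face, 55 mm above its origin. Gear lying here: toothed disc, diameter 152, 30 mm thick; on it a smooth round hub, diameter 70, 30 mm high, flat top 60 mm above this point; vertical through bore, diameter 24.5 mm, on the gear's axis. Set down by hand, the gear is NOT measured: its axis lies up to 9 mm off this point along the chuck's x and up to 9 mm along its y.
- arbor: Smaller steel arbor, 0.3 to 0.5 kg, in the stand. Origin: centre of its lower end, z up its axis. From below: round nose, diameter 22, 40 mm long, end bevelled to diameter 18 over 4 mm; collar, diameter 40, from 40 to 47 mm; square head 26 x 26 mm, sides facing its x and y, from 47 to 90 mm, the part to grip. Seated in the gear, its origin is 75 mm above the chuck's origin.
- rack: Wooden stand fixed to the bench, 200 (x) by 80 by 46 mm high; origin at the centre of its underside, z up. Blind sockets at x = -50 mm (diameter 24, holds the smaller arbor) and x = +50 mm (diameter 32, holds the larger), y = 0. Each arbor stands upright with its collar on the stand's top and its nose in the socket, 1 mm of play all round.
- spare: The larger arbor: nose diameter 30 mm, collar diameter 50 mm, square head 34 mm, 90 mm tall overall, standing in the other socket; origin at the centre of the nose's lower end. Leave alone.
- pinion: Loose steel pinion gear lying on the bench, diameter 69 mm, 38 mm tall; origin at the centre of its underside. Leave alone.
- wrench: Steel open wrench, 200 mm long, lying on the bench; origin at the middle of its length on its underside. Leave alone.
There are look-alikes about, which are no part of the job. What is shaped like the arbor but black or red is not meant.

How it is judged:
By the outcome, as a careful person would: the job done as asked, in the order asked, and still so for the second after the job is handed in, with the robot touching nothing.
It also fails if it takes over 72 s, if anything falls off the work surface, if the arm or the gripper's body presses on something with over 40 N, if the wrist force passes 120 N, or if a joint passes its speed limit or range.

### The arm

A 6-joint arm with a two-finger parallel gripper is mounted at the origin on the work surface. World frame = base frame: x ahead of the robot, y to its left, z up, the work surface at z = 0. Lengths are in m, angles in rad, forces in N, time in s.
With the tool pointing down it reaches from about 0.325 to 0.85 m from the base axis. Payload 15.5 kg.
Tool frame: the origin (TCP) lies on the centre line of the jaws, within the pads' length; the fingertips stand 17 mm ahead of it and the grasp point (between the pads) lies 2 mm behind it (arm.nose_length is the distance from the TCP to the fingertips, in m); z points along the fingers, y is the direction in which the jaws open and shut (so a half turn about z gives the same grasp; the last joint's range is limited). The gripper opens to 91 mm and grips with 3 to 60 N. Pads are 32 mm wide; open, the fingers measure 118 mm over their backs; the gripper's body (76 mm by 178 mm) begins 60 mm behind the grasp point.
Start: joints at [-1.435, 0.494, 1.345, -0, 1.302, -0.096], TCP at [0.143, -0.608, 0.231] pointing down, gripper open.
Joint ranges: [-2.91, 2.91], [-0.82, 2.16], [0.22, 2.67], [-1.22, 4.37], [0.12, 2.79], [-3.08, 3.08]. Speed limits (rad/s): [1.89, 1.89, 2.57, 3.01, 3.01, 3.01].

### API

Orientations are given as a unit quaternion [x, y, z, w].
In Python, from station import arm gives the robot as it stands.
- The arm moves only by the shell command python3 -m handwheel 'ROWS' [FORCE]. ROWS is JSON, a list that holds one entry, the list of rows, each a list of 7 numbers: the shift along the tool's x, y, z in m, then the turn, a rotation vector about the tool's x, y, z in degrees, then the finger opening in m, from 0 to 0.0912. A call has 1 to 10 rows; each row is the pose to reach, as a shift and turn from the pose commanded when the call began, along the tool's axes at that moment; what a row does not reach only later rows make up. A row lasts 1/8 s, in which the tool goes at most 62.5 mm and 10.7 degrees, less where a joint would pass 70% of its speed; a pose out of reach is approached as far as the arm can. A call with a gripper value outside its range is refused whole. The fingers move at their own pace and stop on an object; FORCE is the grip in N (left out, the last holds). Time passes only in rows, so rows that repeat a pose let the fingers close. It gives the time, the measured TCP pose, the force and the opening at its end, in the units of the state.
- arm.read_state(): the state, without advancing time (a new reading comes with each control period).
- arm.read_camera(name): name is "scene" or "top" or "wrist"; returns the picture (480x640x3 uint8, blue, green, red); there is no depth.
- arm.camera_info(name): a dict with "intrinsics" (3x3 intrinsics, pixels), "T" (4x4, takes a point from camera to world coordinates). Camera axes: x right, y up, looking along -z (the intrinsics and any distortion apply to the point x, -y, -z); pixel columns grow to the right and rows downward; lengths in m; the calibration is good to about 2 mm. A picture is of the moment at which its call begins: read the wrist's pose just before it. camera_info takes no time and is no camera call; for the wrist camera it gives the pose at the moment of the call.
- arm.close_job(): hands the job in, once; it reports no verdict.
The state is a dict: "clock": time; "joint_pos": joint angles; "dq": joint speeds; "joint_efforts": joint torques, N m; "ee_pos": TCP position; "tcp_rot": TCP orientation; "contact_force": force on the tool from outside, world axes, zero at the start; "moment": the same for the moment, N m; "opening": finger opening in m.
Only numpy, scipy, OpenCV 4.12 (cv2) and the standard library are available. Lean on these libraries where they do the work, as an engineer would, in place of code of your own. Each camera call takes 0.05 s, during which the arm holds its last target.

## Working session

There is one attempt and no reset: what is moved stays moved. The work goes in short steps, Python scripts to look and compute and a shell command to move; the robot and the scene stay as the last step left them, time stands still between calls to the robot, and variables do not carry over. Pictures are saved under pics/ and viewed, and the job is handed in when it is done.

```bash
ls; mkdir -p pics
python3 - <<'E'
from station import arm
import cv2
s=arm.read_state(); print(s)
for n in ("scene","top","wrist"):
    i=arm.camera_info(n); print(n,i)
    cv2.imwrite(f"pics/{n}0.png",arm.read_camera(n))
E
```

```text
pics
{'clock': 0.0, 'joint_pos': array([-1.43551696e+00,  4.94174110e-01,  1.34614313e+00,  6.62072134e-06,
        1.30250936e+00, -9.55013071e-02]), 'dq': array([-4.05130092e-05,  7.13553614e-04,  1.07158167e-04, -5.75966919e-04,
       -7.34230182e-04,  1.10161205e-03]), 'joint_efforts': array([ 3.44251181e-03, -8.78814983e+01, -3.81846571e+01,  7.12150382e-02,
        5.34947519e-02, -9.40748168e-05]), 'ee_pos': array([ 0.14291532, -0.60806114,  0.23033983]), 'tcp_rot': array([ 9.93349831e-01,  1.15133542e-01, -9.07944423e-06, -6.16915613e-04]), 'contact_force': array([-0.32850795, -0.74683948,  0.06088875]), 'moment': array([-0.03071866, -0.02264483, -0.06194842]), 'opening': 0.09116327065859368}
scene {'intrinsics': array([[474.89149018,   0.        , 318.36985483],
       [  0.        , 474.89149018, 244.30236072],
       [  0.        ,   0.        ,   1.        ]]), 'T': array([[-0.28993352, -0.68617817,  0.66715671,  1.13892263],
       [ 0.95687669, -0.19469554,  0.21559373,  0.13103078],
       [-0.01804327,  0.70089455,  0.71303665,  0.67636027],
       [ 0.        ,  0. 
[... 189 characters left out ...]
    ,   1.        ]]), 'T': array([[ 0.00665206,  0.99359408, -0.11281206,  0.47313489],
       [-0.99973093,  0.00911497,  0.02133027, -0.04041115],
       [ 0.02222191,  0.11263982,  0.99338737,  0.96267565],
       [ 0.        ,  0.        ,  0.        ,  1.        ]])}
wrist {'intrinsics': array([[379.8323343 ,   0.        , 318.18434683],
       [  0.        , 379.8323343 , 238.64302907],
       [  0.        ,   0.        ,   1.        ]]), 'T': array([[ 0.22847509,  0.94590301,  0.23036196,  0.20725873],
       [-0.97354629,  0.22261766,  0.05146842, -0.5924818 ],
       [-0.0025985 , -0.23602728,  0.97174296,  0.38496954],
       [ 0.        ,  0.        ,  0.        ,  1.        ]])}
```

View pics/scene0.png

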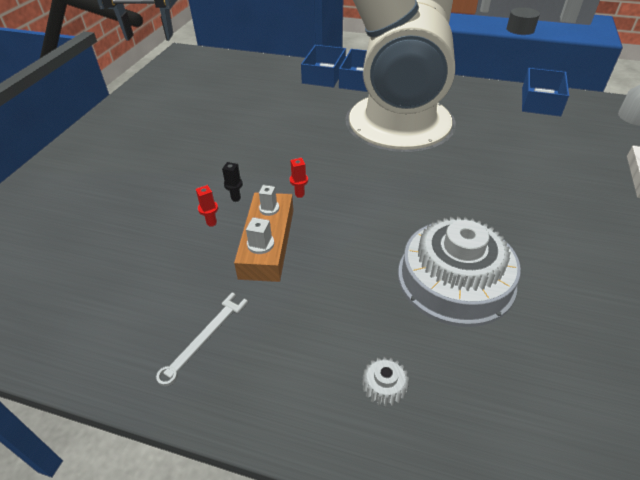

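View pics/top0.png

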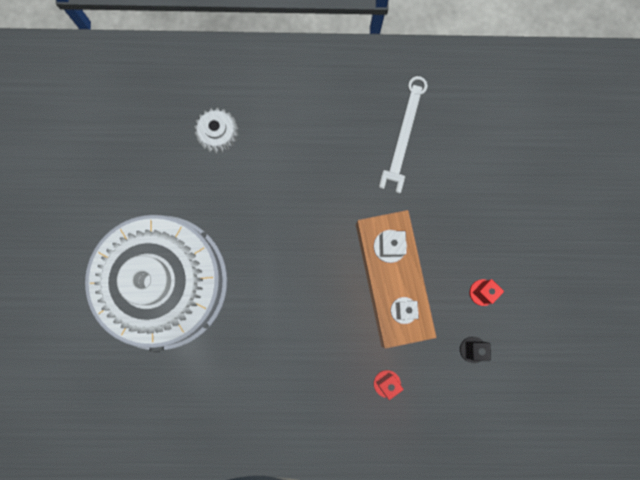

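View pics/wrist0.png

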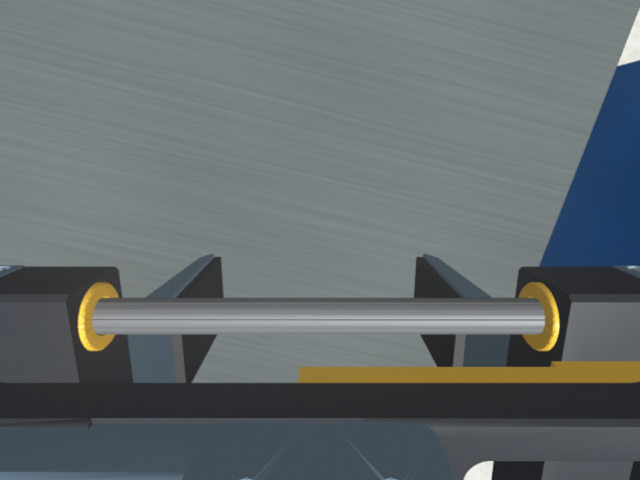

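The top view shows the stand at about (397,280), the smaller arbor at (404,310) and the larger at (391,245). The gear is at (145,281). The wrist view shows only empty bench. I'll measure in enlarged crops.

```bash
cat > h.py <<'E'
import numpy as np, cv2
from station import arm
def ray(n,u,v,info=None):
    i=info or arm.camera_info(n); K=i["intrinsics"];T=i["T"]
    d=np.array([(u-K[0,2])/K[0,0],-(v-K[1,2])/K[1,1],-1.]); return T[:3,3],T[:3,:3]@d
def plane(n,u,v,z,info=None):
    o,d=ray(n,u,v,info); return (o+d*(z-o[2])/d[2])
def proj(n,p,info=None):
    i=info or arm.camera_info(n); K=i["intrinsics"];T=i["T"]
    c=T[:3,:3].T@(np.array(p)-T[:3,3]); return np.array([K[0,2]+K[0,0]*c[0]/-c[2],K[1,2]+K[1,1]*c[1]/c[2]])
def crop(img,u0,v0,w,h,k,name):
    cv2.imwrite(name,cv2.resize(img[v0:v0+h,u0:u0+w],None,fx=k,fy=k,interpolation=cv2.INTER_CUBIC))
E
python3 - <<'E'
from h import *
t=cv2.imread("pics/top0.png"); s=cv2.imread("pics/scene0.png")
crop(t,345,200,110,160,4,"pics/tr.png"); crop(t,75,205,160,150,5,"pics/tc.png")
crop(s,385,205,150,120,5,"pics/sc.png"); crop(s,225,175,85,110,5,"pics/sr.png")
hsv=cv2.cvtColor(t,cv2.COLOR_BGR2HSV)
m=cv2.inRange(hsv,(5,90,60),(25,255,255)); m[:200]=0; m[:,:345]=0
m=cv2.morphologyEx(m,cv2.MORPH_OPEN,np.ones((3,3)))
c=max(cv2.findContours(m,0,2)[0],key=cv2.contourArea)
b=cv2.boxPoints(cv2.minAreaRect(c)); print(b)
for p in b: print(plane("top",*p,0.046).round(4))
E
```

```text
[[355.0502  220.52136]
 [407.60538 208.91827]
 [435.93777 337.2475 ]
 [383.3826  348.8506 ]]
[ 0.6189 -0.1114  0.046 ]
[ 0.638  -0.1932  0.046 ]
[ 0.4409 -0.2344  0.046 ]
[ 0.4231 -0.1544  0.046 ]
```

View pics/tr.png

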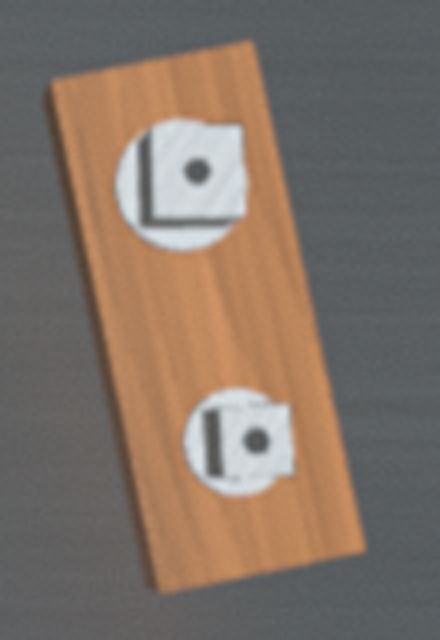

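View pics/tc.png

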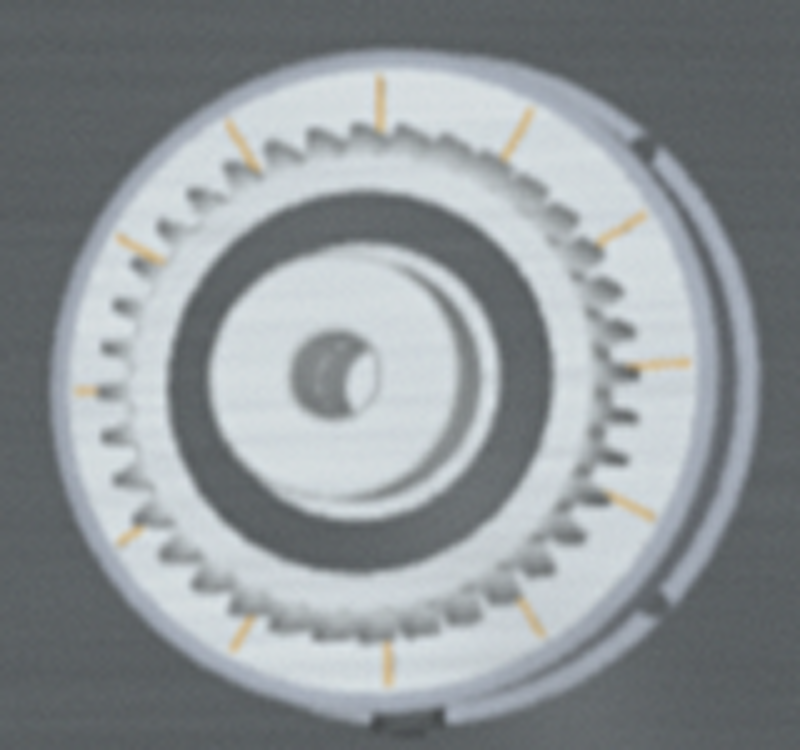

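View pics/sc.png

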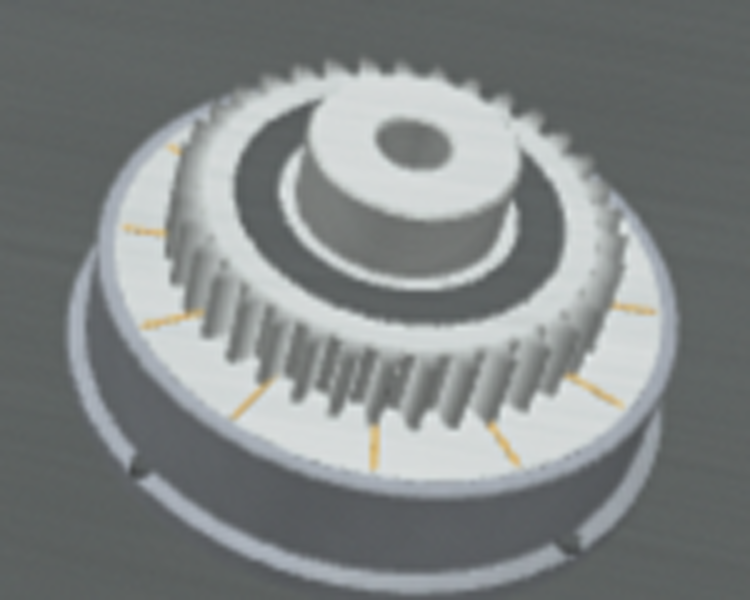

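View pics/sr.png

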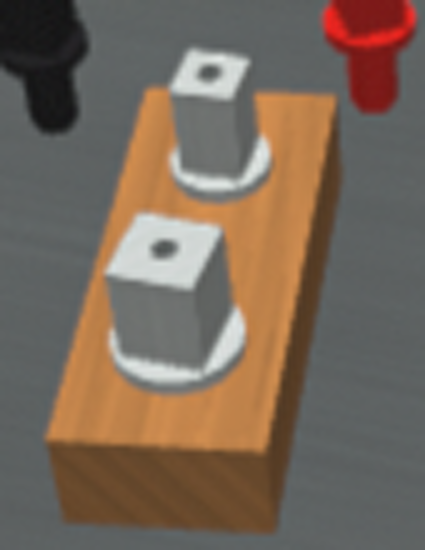

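Run:
```python
from h import *
def tri(pt,ps):
    A=[];b=[]
    for n,p in(("top",pt),("scene",ps)):
        o,d=ray(n,*p); d/=np.linalg.norm(d); P=np.eye(3)-np.outer(d,d); A.append(P); b.append(P@o)
    x=np.linalg.lstsq(np.vstack(A),np.hstack(b),rcond=None)[0]; return x.round(4)
tr=lambda u,v:(345+(u-1.5)/4,200+(v-1.5)/4); tc=lambda u,v:(75+(u-2)/5,205+(v-2)/5)
sc=lambda u,v:(385+(u-2)/5,205+(v-2)/5); sr=lambda u,v:(225+(u-2)/5,175+(v-2)/5)
P=lambda n,p,z:plane(n,*p,z).round(4)
print("arbor hole top",P("top",tr(257,440),.096),"scene",P("scene",sr(209,72),.096),tri(tr(257,440),sr(209,72)))
cs=[tr(223,403),tr(292,403),tr(295,473),tr(225,478)]
w=[P("top",c,.096) for c in cs]; print("head",w,np.mean(w,0))
for a,b in((0,1),(1,2),(2,3),(3,0)): d=w[b]-w[a]; print(np.degrees(np.arctan2(d[1],d[0]))%90,np.linalg.norm(d))
# scene head corners: (190,48)(249,57)(236,99)(172,92)
w=[P("scene",sr(*c),.096) for c in((190,48),(250,57),(236,99),(171,93))];print(w,np.mean(w,0))
for a,b in((0,1),(1,2),(2,3),(3,0)): d=w[b]-w[a]; print(np.degrees(np.arctan2(d[1],d[0]))%90,np.linalg.norm(d))
print("spare hole",P("top",tr(197,171),.096),P("scene",sr(164,249),.096))
print("collar",P("top",tr(238,442),.053))
print("hub top c",P("top",tc(334,372),.115),"bore",P("top",tc(335,375),.115),"scene",P("scene",sc(415,145),.115),tri(tc(335,374),sc(414,144)))
a=[P("top",tc(*q),.055) for q in((380,78),(388,682),(78,390),(688,362))]
print(a); print(np.degrees(np.arctan2(*(a[0]-a[1])[[1,0]])),np.degrees(np.arctan2(*(a[2]-a[3])[[1,0]]))-90, np.mean(a[:2],0),np.mean(a[2:],0))
```

```text
arbor hole top [ 0.4818 -0.1853  0.096 ] scene [ 0.4794 -0.1852  0.096 ] [ 0.4817 -0.1845  0.098 ]
head [array([ 0.495 , -0.1731,  0.096 ]), array([ 0.4952, -0.1981,  0.096 ]), array([ 0.4701, -0.1989,  0.096 ]), array([ 0.4682, -0.1736,  0.096 ])] [ 0.482125 -0.185925  0.096   ]
0.45835645800038094 0.025000799987200402
1.8255423073298402 0.025112745767836654
4.294783257022715 0.025371243564319024
1.0688271118499963 0.026804663773306307
[array([ 0.4674, -0.1979,  0.096 ]), array([ 0.4664, -0.1731,  0.096 ]), array([ 0.4919, -0.1692,  0.096 ]), array([ 0.4953, -0.1947,  0.096 ])] [ 0.48025  -0.183725  0.096   ]
2.3090627890256883 0.02482015310186461
8.695502877424795 0.02579651139204682
7.594643368591463 0.02572566811571667
6.542967940433186 0.028082912954321564
spare hole [ 0.5793 -0.1642  0.096 ] [ 0.5779 -0.1642  0.096 ]
collar [ 0.4815 -0.1852  0.053 ]
hub top c [0.5218 0.1943 0.115 ] bore [0.521 0.194 0.115] scene [0.521  0.1955 0.115 ] [0.5212 0.1945 0.1153]
[array([0.6148, 0.2007, 0.055 ]), array([0.4332, 0.1913, 0.055 ]), array([0.5193, 0.287 , 0.055 ]), array([0.5292, 0.105 , 0.055 ])]
2.963106223340366 3.1135700799698185 [0.524 0.196 0.055] [0.52425 0.196   0.055  ]
```

```bash
cat >> h.py <<'E'
from scipy.spatial.transform import Rotation as R
def go(x,y,z,yaw=2.5):
    "shift (mm) in tool axes and turn for a target with tool down, tool x at yaw"
    s=arm.read_state(); r=R.from_quat(s["tcp_rot"]); t=R.from_euler("z",yaw,degrees=True)*R.from_euler("x",180,degrees=True)
    print("shift mm",(r.inv().apply(np.array([x,y,z])-s["ee_pos"])*1000).round(2),"turn",np.degrees((r.inv()*t).as_rotvec()).round(2))
E
python3 -c "
from h import *
go(.4815,-.185,.2)
print(arm.camera_info('wrist')['T'][:3,3])"
```

```text
shift mm [ 426.38 -334.47   30.81] turn [-0.05 -0.   10.73]
[ 0.20726254 -0.5925093   0.38504666]
```

```bash
python3 -m handwheel '[[[0.021,-0.017,0,0,0,1,0.08],[0.064,-0.05,0.003,0,0,2,0.08],[0.111,-0.087,0.006,0,0,4,0.08],[0.16,-0.125,0.01,0,0,5,0.08],[0.209,-0.164,0.014,0,0,6,0.08],[0.258,-0.203,0.018,0,0,7,0.08],[0.307,-0.241,0.022,0,0,8,0.08],[0.356,-0.28,0.026,0,0,9,0.08],[0.4,-0.314,0.029,0,0,10,0.08],[0.426,-0.334,0.031,0,0,10.7,0.08]]]' 40
python3 - <<'E'
from h import *
s=arm.read_state(); i=arm.camera_info("wrist"); im=arm.read_camera("wrist"); cv2.imwrite("pics/w1.png",im)
print(s["ee_pos"],s["tcp_rot"]); print(proj("wrist",(.4815,-.185,.096),i)); print(repr(i["T"]))
go(.4815,-.185,.2)
E
```

```text
clock: 1.4
ee_pos: [0.4825, -0.1836, 0.1997]
tcp_rot: [1.0, 0.023, -0.0, -0.0]
contact_force: [1.2, -1.5, -0.4]
opening: 0.0801
[ 0.48245041 -0.18357498  0.19972932] [ 9.99742120e-01  2.27084194e-02 -3.51589122e-05 -1.39964934e-04]
[321.75177059 244.53025595]
array([[ 0.04509622,  0.97061898,  0.23635806,  0.54846075],
       [-0.99898073,  0.04427952,  0.00876513, -0.17997512],
       [-0.00195822, -0.23651242,  0.97162649,  0.35425543],
       [ 0.        ,  0.        ,  0.        ,  1.        ]])
shift mm [-2.57  3.17 -0.48] turn [-0.06 -0.03  0.09]
```

View pics/w1.png

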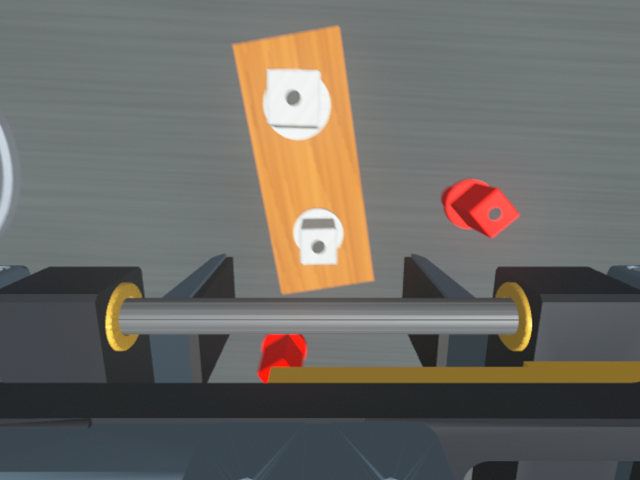

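The wrist view shows the small arbor's head square to the jaws, with its centre hole at about (318,246). The red decoy at (283,355) is clear of the fingers.

Run:
```python
from h import *
im=cv2.imread("pics/w1.png"); g=cv2.cvtColor(im,cv2.COLOR_BGR2GRAY)
sub=g[235:262,305:333]; m=(sub<150).astype(np.uint8); n,l,st,c=cv2.connectedComponentsWithStats(m); print(st,c+[305,235])
s=arm.read_state(); print(s["ee_pos"],s["contact_force"]); 
c=(318.5,246.5)
i={"intrinsics":arm.camera_info("wrist")["intrinsics"],"T":np.array([[ 0.04509622,  0.97061898,  0.23635806,  0.54846075],[-0.99898073,  0.04427952,  0.00876513, -0.17997512],[-0.00195822, -0.23651242,  0.97162649,  0.35425543],[0,0,0,1]])}
print(plane("wrist",*c,.096,i))
go(.4808,-.184,.2); go(.4808,-.184,.076)
```

```text
[[  0   0  28  27 658]
 [  8   7  11  11  98]] [[318.59726444 248.17781155]
 [317.84693878 246.80612245]]
[ 0.48392512 -0.1817208   0.19952978] [ 0.12494895  1.7939651  -0.72465206]
[ 0.4799661  -0.18278311  0.096     ]
shift mm [-3.22  2.14 -0.47] turn [-0.06 -0.03  0.09]
shift mm [ -3.3    2.28 123.53] turn [-0.06 -0.03  0.09]
```

```bash
python3 -m handwheel '[[[0,0,0.02,0,0,0,0.08],[0,0,0.045,0,0,0,0.08],[0,0,0.06,0,0,0,0.08],[0,0,0.065,0,0,0,0.08],[0,0,0.065,0,0,0,0.08]]]'
python3 - <<'E'
from h import *
s=arm.read_state(); i=arm.camera_info("wrist"); im=arm.read_camera("wrist"); cv2.imwrite("pics/w2.png",im)
print(s["ee_pos"],s["tcp_rot"]); print(proj("wrist",(.4815,-.185,.096),i),proj("wrist",(.48,-.183,.096),i)); print(arm.read_state()["ee_pos"])
E
```

```text
clock: 2.08
ee_pos: [0.4813, -0.186, 0.1351]
tcp_rot: [1.0, 0.022, -0.0, -0.0]
contact_force: [-0.2, 0.2, -0.4]
opening: 0.0802
[ 0.48134802 -0.18598226  0.1350696 ] [ 9.99759380e-01  2.19358433e-02 -8.90383385e-07 -7.20242013e-06]
[318.18848961 272.67158107] [314.34753921 275.16653816]
[ 0.48152314 -0.18605388  0.13537997]
```

View pics/w2.png

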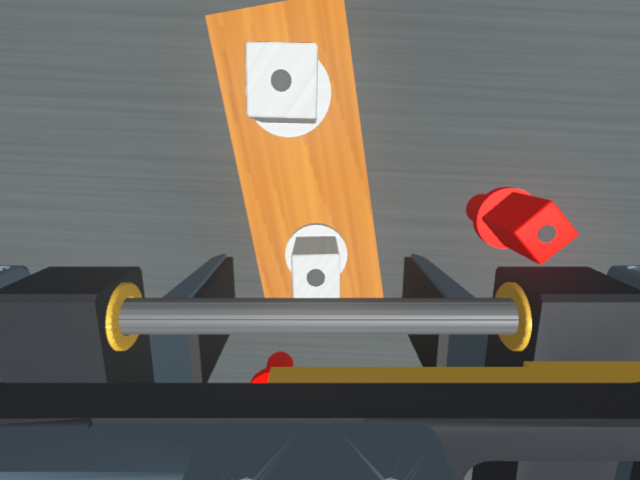

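```bash
python3 -m handwheel '[[[-0.001,-0.001,0.015,0,0,0,0.08],[-0.0015,-0.0015,0.035,0,0,0,0.08],[-0.0015,-0.0015,0.052,0,0,0,0.08],[-0.0015,-0.0015,0.0575,0,0,0,0.08],[-0.0015,-0.0015,0.059,0,0,0,0.08],[-0.0015,-0.0015,0.059,0,0,0,0.05],[-0.0015,-0.0015,0.059,0,0,0,0.04]]]' 40
python3 - <<'E'
from h import *
s=arm.read_state(); print(s["ee_pos"],s["opening"],s["contact_force"])
E
```

```text
clock: 3.0
ee_pos: [0.48, -0.1845, 0.0765]
tcp_rot: [1.0, 0.022, 0.0, 0.0]
contact_force: [0.1, 1.3, -0.1]
opening: 0.063
[ 0.47999304 -0.1845451   0.07645759] 0.06297831073852964 [ 0.08444024  1.31857739 -0.06416758]
```

```bash
python3 -m handwheel '[[[0,0,0,0,0,0,0.04],[0,0,0,0,0,0,0.03],[0,0,0,0,0,0,0.02],[0,0,0,0,0,0,0.015],[0,0,0,0,0,0,0.015],[0,0,0,0,0,0,0.015],[0,0,0,0,0,0,0.015]]]' 40
python3 - <<'E'
from h import *
s=arm.read_state(); print(s["ee_pos"],s["opening"],s["contact_force"],s["moment"])
cv2.imwrite("pics/w3.png",arm.read_camera("wrist"))
E
```

```text
clock: 3.88
ee_pos: [0.4797, -0.1844, 0.0759]
tcp_rot: [1.0, 0.022, -0.0, -0.0]
contact_force: [-0.7, 0.2, 0.6]
opening: 0.0259
[ 0.47968877 -0.18438718  0.0759247 ] 0.025894985505767448 [-0.73584157  0.19324786  0.58942636] [ 0.04448342  0.10271343 -0.1116569 ]
```

View pics/w3.png

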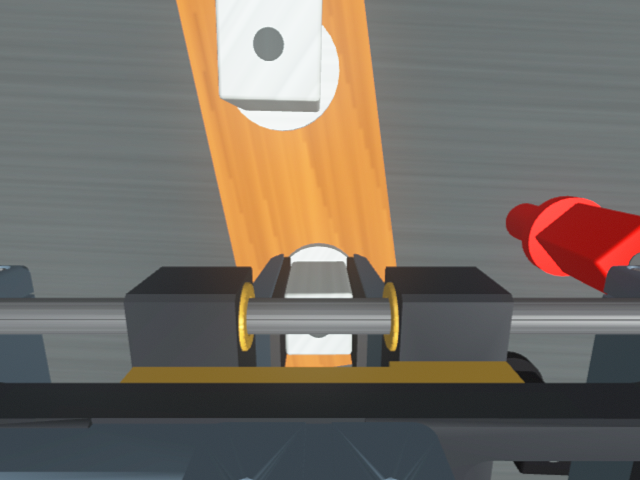

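```bash
python3 - <<'E'
from h import *
i=arm.camera_info("wrist")
s=arm.read_state(); print(s["ee_pos"])
print(plane("wrist",318,353,.096,i)+[.013,0,0], plane("wrist",318,244,.053,i)-[.02,0,0])
E
python3 -m handwheel '[[[0,0,-0.003,0,0,0,0.015],[0,0,-0.01,0,0,0,0.015],[0,0,-0.025,0,0,0,0.015],[0,0,-0.045,0,0,0,0.015],[0,0,-0.07,0,0,0,0.015],[0,0,-0.095,0,0,0,0.015],[0,0,-0.115,0,0,0,0.015],[0,0,-0.125,0,0,0,0.015],[0,0,-0.13,0,0,0,0.015],[0,0,-0.13,0,0,0,0.015]]]' 50
python3 - <<'E'
from h import *
s=arm.read_state(); print(s["ee_pos"],s["opening"],s["contact_force"],s["moment"])
cv2.imwrite("pics/w4.png",arm.read_camera("wrist"));cv2.imwrite("pics/s4.png",arm.read_camera("scene"))
E
```

```text
[ 0.47971862 -0.18439762  0.07593603]
[ 0.47977203 -0.18402952  0.096     ] [ 0.47989044 -0.18249155  0.053     ]
clock: 5.18
ee_pos: [0.4796, -0.1843, 0.2058]
tcp_rot: [1.0, 0.022, -0.0, -0.0]
contact_force: [0.8, 0.2, -4.4]
opening: 0.0259
[ 0.47960966 -0.18432895  0.20582047] 0.025912418943964413 [ 0.83058281  0.18459127 -4.38307294] [ 0.02334829  0.03935075 -0.0278659 ]
```

View pics/w4.png

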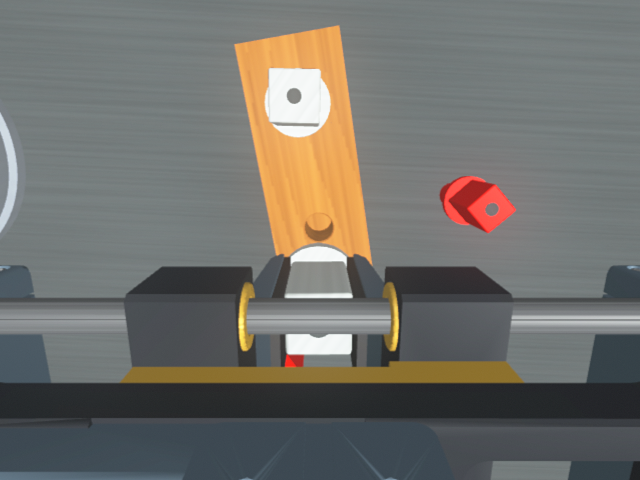

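View pics/s4.png

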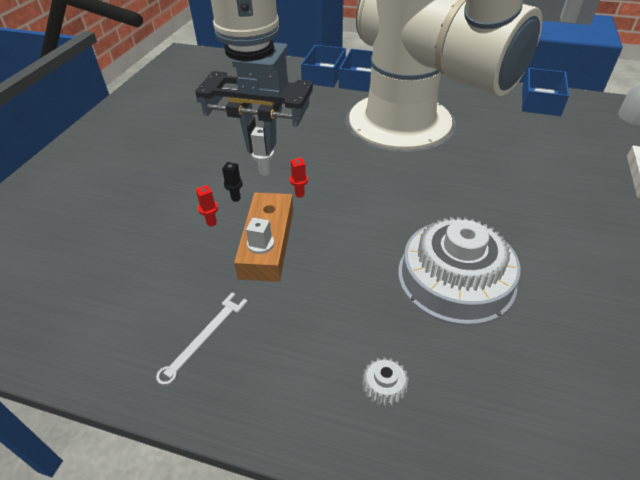

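The wrist view shows the arbor squarely in the jaws and the socket empty behind it. The scene view shows it hanging upright. The larger arbor is undisturbed.

```bash
python3 -c "
from h import *
go(.459,.1918,.206)"
```

```text
shift mm [  -3.85 -376.57   -0.43] turn [-0.03  0.05  0.02]
```

```bash
python3 -m handwheel '[[[0,-0.015,0,0,0,0,0.015],[-0.001,-0.05,0,0,0,0,0.015],[-0.001,-0.095,0,0,0,0,0.015],[-0.002,-0.145,0,0,0,0,0.015],[-0.002,-0.195,0,0,0,0,0.015],[-0.003,-0.245,0,0,0,0,0.015],[-0.003,-0.29,0,0,0,0,0.015],[-0.004,-0.335,0,0,0,0,0.015],[-0.004,-0.365,0,0,0,0,0.015],[-0.004,-0.3765,0,0,0,0,0.015]]]'
python3 -m handwheel '[[[0,0,0,0,0,0,0.015],[0,0,0.01,0,0,0,0.015],[0,0,0.025,0,0,0,0.015],[0,0,0.037,0,0,0,0.015],[0,0,0.042,0,0,0,0.015],[0,0,0.042,0,0,0,0.015],[0,0,0.042,0,0,0,0.015]]]'
python3 - <<'E'
from h import *
s=arm.read_state(); print(s["ee_pos"],s["opening"],s["contact_force"],s["moment"])
go(.459,.1918,.164)
cv2.imwrite("pics/w5.png",arm.read_camera("wrist"));cv2.imwrite("pics/s5.png",arm.read_camera("scene"))
E
```

```text
clock: 6.52
ee_pos: [0.4582, 0.1933, 0.2055]
tcp_rot: [1.0, 0.023, -0.0, -0.0]
contact_force: [-0.5, 1.5, -4.5]
opening: 0.0259
clock: 7.4
ee_pos: [0.4594, 0.1916, 0.1642]
tcp_rot: [1.0, 0.022, 0.0, -0.0]
contact_force: [0.6, 0.1, -4.1]
opening: 0.0259
[0.45936994 0.19155216 0.16424064] 0.025902665871936164 [ 0.59880185  0.0811967  -4.07977568] [ 0.04324284 -0.01264099 -0.00335757]
shift mm [-0.36 -0.26  0.24] turn [-0.01 -0.03  0.02]
```

View pics/w5.png

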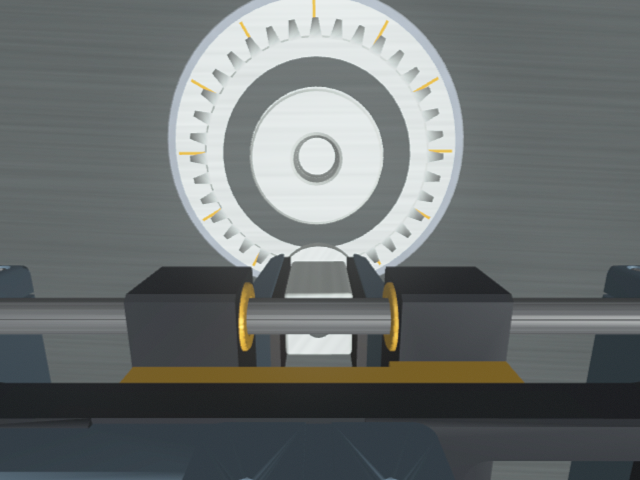

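View pics/s5.png

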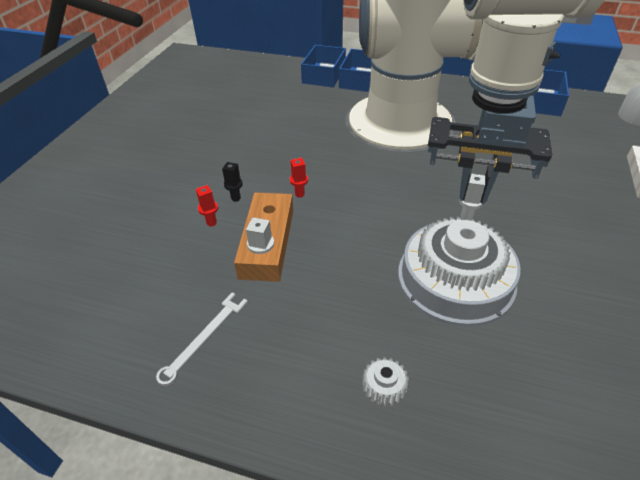

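The wrist view shows the hub's top face centred at about (317,155) and its bore at about (317.5,158). The nose is in front of the hub, over the disc, and clear of it.

Run:
```python
from h import *
for c in((316.7,155.2),(317.5,158)): print(plane("wrist",*c,.115))
print(plane("wrist",250.5,155,.115),plane("wrist",383.5,155,.115),plane("wrist",317,87,.115),plane("wrist",317,223.5,.115))
s=arm.read_state();print(s["ee_pos"],s["contact_force"])
```

```text
[0.52079282 0.19609465 0.115     ]
[0.51937548 0.19561316 0.115     ]
[0.51937324 0.23079241 0.115     ] [0.52242996 0.16111322 0.115     ] [0.55432501 0.19738217 0.115     ] [0.4843269  0.19436573 0.115     ]
[0.45938256 0.19163666 0.16429874] [-0.60123461  0.46264712 -4.57050808]
```

```bash
python3 -m handwheel '[[[0.003,0,0,0,0,0,0.015],[0.007,0,0,0,0,0,0.015],[0.01,0,0,0,0,0,0.015],[0.011,0,0,0,0,0,0.015]]]'
python3 -m handwheel '[[[0.0004,0,0,0,0,0,0.015],[0.0008,0,0,0,0,0,0.015],[0.0012,0,0,0,0,0,0.015],[0.0012,0,0,0,0,0,0.015]]]'
python3 -m handwheel '[[[0.0004,0,0,0,0,0,0.015],[0.0008,0,0,0,0,0,0.015],[0.0008,0,0,0,0,0,0.015]]]'
python3 -c "
from h import *
s=arm.read_state();print(s['ee_pos'],s['contact_force'],s['moment'])"
```

```text
clock: 8.0
ee_pos: [0.4704, 0.1921, 0.1639]
tcp_rot: [1.0, 0.022, 0.0, -0.0]
contact_force: [0.4, -0.2, -4.5]
opening: 0.0259
clock: 8.5
ee_pos: [0.4713, 0.1921, 0.1639]
tcp_rot: [1.0, 0.022, 0.0, -0.0]
contact_force: [0.2, 0.1, -4.1]
opening: 0.026
clock: 8.88
ee_pos: [0.4721, 0.1921, 0.1639]
tcp_rot: [1.0, 0.022, -0.0, -0.0]
contact_force: [0.2, 0.2, -3.6]
opening: 0.0256
[0.47214571 0.19213518 0.16391971] [ 0.23871714  0.183457   -3.60839639] [ 0.04794082  0.04977083 -0.02004641]
```

```bash
python3 -m handwheel '[[[0.0003,0,0,0,0,0,0.015],[0.0006,0,0,0,0,0,0.015],[0.0006,0,0,0,0,0,0.015]]]'
```

```text
clock: 9.25
ee_pos: [0.4728, 0.1922, 0.1639]
tcp_rot: [1.0, 0.022, -0.0, -0.0]
contact_force: [0.3, -0.1, -3.9]
opening: 0.026
```

```bash
python3 -m handwheel '[[[0.0003,0,0,0,0,0,0.015],[0.0005,0,0,0,0,0,0.015],[0.0005,0,0,0,0,0,0.015]]]'
```

```text
clock: 9.62
ee_pos: [0.4732, 0.1922, 0.1639]
tcp_rot: [1.0, 0.022, -0.0, -0.0]
contact_force: [-0.9, -1.0, -3.1]
opening: 0.0256
```

```bash
python3 -m handwheel '[[[0.0003,0,0,0,0,0,0.015],[0.0005,0,0,0,0,0,0.015],[0.0005,0,0,0,0,0,0.015]]]'
```

```text
clock: 10.0
ee_pos: [0.4737, 0.1922, 0.1639]
tcp_rot: [1.0, 0.022, 0.0, -0.0]
contact_force: [-0.6, -0.7, -3.6]
opening: 0.0256
```

```bash
python3 -m handwheel '[[[0.0003,0,0,0,0,0,0.015],[0.0005,0,0,0,0,0,0.015],[0.0005,0,0,0,0,0,0.015]]]'
```

```text
clock: 10.38
ee_pos: [0.474, 0.1922, 0.1639]
tcp_rot: [1.0, 0.022, -0.0, 0.0]
contact_force: [-2.6, 1.3, -2.4]
opening: 0.026
```

```bash
python3 -m handwheel '[[[0.0003,0,0,0,0,0,0.015],[0.0003,0,0,0,0,0,0.015]]]'; python3 -c "
from h import *
s=arm.read_state();print(s['ee_pos'],s['contact_force'],s['moment'])"
```

```text
clock: 10.62
ee_pos: [0.4741, 0.1922, 0.1639]
tcp_rot: [1.0, 0.022, -0.0, 0.0]
contact_force: [-4.9, 0.1, -0.7]
opening: 0.0258
[0.47409855 0.19219165 0.16385369] [-4.9144651   0.10697854 -0.69945972] [0.11370733 1.17802979 0.03433541]
```

```bash
python3 -m handwheel '[[[0,0,0,0,0,0,0.015],[0,0,0,0,0,0,0.015],[0,0,0,0,0,0,0.015],[0,0,0,0,0,0,0.015],[0,0,0,0,0,0,0.015],[0,0,0,0,0,0,0.015],[0,0,0,0,0,0,0.015],[0,0,0,0,0,0,0.015]]]'; python3 -c "
from h import *
s=arm.read_state();print(s['ee_pos'],s['contact_force'],s['moment'])"
```

```text
clock: 11.62
ee_pos: [0.4741, 0.1922, 0.1638]
tcp_rot: [1.0, 0.022, -0.0, 0.0]
contact_force: [-6.5, 0.4, -0.6]
opening: 0.0257
[0.47412674 0.19220353 0.16384965] [-6.50184656  0.37719127 -0.59524501] [0.07163204 1.14068664 0.0149142 ]
```

```bash
python3 -m handwheel '[[[-0.005,0,0,0,0,0,0.015],[-0.012,0,0,0,0,0,0.015],[-0.015,-0.02,0,0,0,0,0.015],[-0.015,-0.045,0,0,0,0,0.015],[-0.008,-0.06,0,0,0,0,0.015],[0.01,-0.062,0,0,0,0,0.015],[0.028,-0.062,0,0,0,0,0.015],[0.034,-0.062,0,0,0,0,0.015],[0.034,-0.06,0,0,0,0,0.015],[0.034,-0.058,0,0,0,0,0.015]]]'; python3 -c "
from h import *
s=arm.read_state();print(s['ee_pos'],s['contact_force'],s['moment'],s['tcp_rot'])
cv2.imwrite('pics/w6.png',arm.read_camera('wrist'))"
```

```text
clock: 12.88
ee_pos: [0.5053, 0.2514, 0.1638]
tcp_rot: [1.0, 0.022, -0.0, 0.0]
contact_force: [0.3, -0.2, -3.5]
opening: 0.0258
[0.505257   0.25135832 0.16382627] [ 0.3080919  -0.19248923 -3.4945527 ] [ 0.03112834  0.0041809  -0.02097995] [ 9.99757322e-01  2.20266806e-02 -3.33716454e-04  1.06808902e-04]
```

View pics/w6.png

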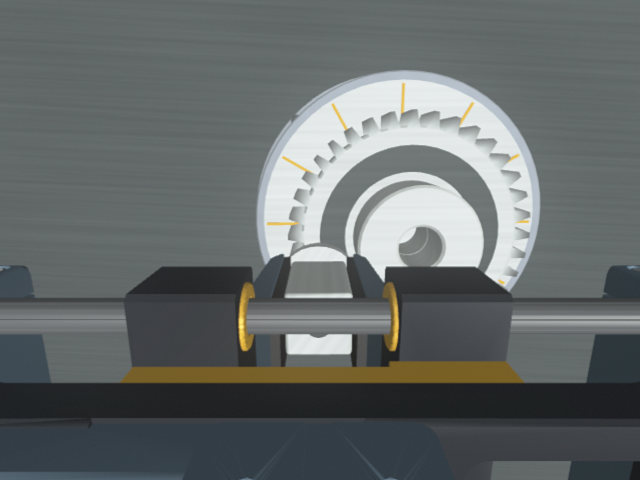

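```bash
python3 -m handwheel '[[[0,0.003,0,0,0,0,0.015],[0,0.006,0,0,0,0,0.015],[0,0.008,0,0,0,0,0.015],[0,0.009,0,0,0,0,0.015],[0,0.0095,0,0,0,0,0.015]]]'
```

```text
clock: 13.55
ee_pos: [0.5063, 0.2421, 0.1639]
tcp_rot: [1.0, 0.022, -0.0, 0.0]
contact_force: [0.0, 0.4, -4.2]
opening: 0.0257
```

```bash
python3 -m handwheel '[[[0,0.0005,0,0,0,0,0.015],[0,0.001,0,0,0,0,0.015],[0,0.001,0,0,0,0,0.015]]]'
```

```text
clock: 13.92
ee_pos: [0.5064, 0.2412, 0.1639]
tcp_rot: [1.0, 0.022, -0.0, -0.0]
contact_force: [0.3, 0.4, -4.7]
opening: 0.0259
```

```bash
python3 -m handwheel '[[[0,0.0004,0,0,0,0,0.015],[0,0.0008,0,0,0,0,0.015],[0,0.0008,0,0,0,0,0.015]]]'
```

```text
clock: 14.3
ee_pos: [0.5064, 0.2404, 0.1639]
tcp_rot: [1.0, 0.022, -0.0, 0.0]
contact_force: [-0.1, -0.9, -3.6]
opening: 0.0262
```

```bash
python3 -m handwheel '[[[0,0.0003,0,0,0,0,0.015],[0,0.0006,0,0,0,0,0.015],[0,0.0006,0,0,0,0,0.015]]]'
```

```text
clock: 14.68
ee_pos: [0.5065, 0.2398, 0.1639]
tcp_rot: [1.0, 0.022, -0.0, 0.0]
contact_force: [-0.4, -0.2, -3.9]
opening: 0.0261
```

```bash
python3 -m handwheel '[[[0,0.0003,0,0,0,0,0.015],[0,0.0005,0,0,0,0,0.015],[0,0.0005,0,0,0,0,0.015]]]'
```

```text
clock: 15.05
ee_pos: [0.5065, 0.2393, 0.1639]
tcp_rot: [1.0, 0.022, 0.0, 0.0]
contact_force: [0.5, 0.1, -3.6]
opening: 0.0258
```

```bash
python3 -m handwheel '[[[0,0.0003,0,0,0,0,0.015],[0,0.0005,0,0,0,0,0.015],[0,0.0005,0,0,0,0,0.015]]]'
```

```text
clock: 15.42
ee_pos: [0.5065, 0.239, 0.1639]
tcp_rot: [1.0, 0.022, 0.0, -0.0]
contact_force: [-0.4, 3.9, -5.0]
opening: 0.0258
```

```bash
python3 -m handwheel '[[[0,0.0001,0,0,0,0,0.015],[0,0.0001,0,0,0,0,0.015],[0,0.0001,0,0,0,0,0.015],[0,0.0001,0,0,0,0,0.015],[0,0.0001,0,0,0,0,0.015],[0,0.0001,0,0,0,0,0.015],[0,0.0001,0,0,0,0,0.015],[0,0.0001,0,0,0,0,0.015]]]'; python3 -c "
from h import *
s=arm.read_state();print(s['ee_pos'],s['contact_force'],s['moment'],s['tcp_rot'])"
```

```text
clock: 16.42
ee_pos: [0.5065, 0.239, 0.164]
tcp_rot: [1.0, 0.022, 0.0, -0.0]
contact_force: [0.1, 4.6, -3.6]
opening: 0.0256
[0.50654463 0.23900879 0.16397896] [ 0.08662844  4.63120342 -3.6209018 ] [ 1.26836571  0.1180036  -0.04806766] [ 9.99757466e-01  2.20211126e-02  8.75107142e-05 -2.70375796e-04]
```

```bash
python3 -m handwheel '[[[0,-0.005,0,0,0,0,0.015],[-0.008,-0.014,0,0,0,0,0.015],[-0.035,-0.016,0,0,0,0,0.015],[-0.05,-0.005,0,0,0,0,0.015],[-0.053,0.025,0,0,0,0,0.015],[-0.053,0.06,0,0,0,0,0.015],[-0.05,0.09,0,0,0,0,0.015],[-0.035,0.104,0,0,0,0,0.015],[-0.01,0.104,0,0,0,0,0.015],[0,0.104,0,0,0,0,0.015]]]'
python3 -m handwheel '[[[0,0,0,0,0,0,0.015],[0,0,0,0,0,0,0.015]]]';python3 -c "
from h import *
s=arm.read_state();print(s['ee_pos'],s['contact_force'],s['moment'],s['tcp_rot'])
cv2.imwrite('pics/s7.png',arm.read_camera('scene'))"
```

```text
clock: 17.68
ee_pos: [0.5126, 0.1352, 0.1639]
tcp_rot: [1.0, 0.022, 0.0, -0.0]
contact_force: [0.2, 0.2, -3.4]
opening: 0.0256
clock: 17.92
ee_pos: [0.5102, 0.1351, 0.1637]
tcp_rot: [1.0, 0.022, -0.001, 0.0]
contact_force: [0.5, 0.5, -3.7]
opening: 0.0256
[0.51015078 0.13507465 0.16373573] [ 0.54247288  0.52136015 -3.73448148] [ 0.06016325  0.01626079 -0.0234272 ] [ 9.99751601e-01  2.22815896e-02 -5.15479299e-04  4.42744713e-05]
```

View pics/s7.png

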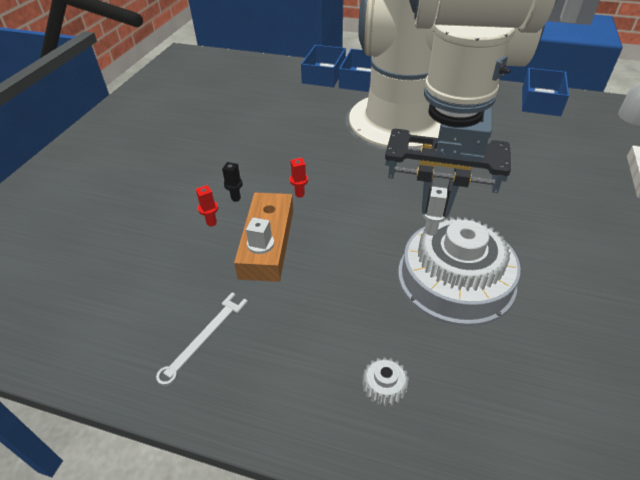

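```bash
python3 -m handwheel '[[[0,-0.004,0,0,0,0,0.015],[0,-0.008,0,0,0,0,0.015],[0,-0.010,0,0,0,0,0.015],[0,-0.0115,0,0,0,0,0.015],[0,-0.0125,0,0,0,0,0.015],[0,-0.0125,0,0,0,0,0.015]]]'
```

```text
clock: 18.73
ee_pos: [0.5105, 0.1473, 0.1639]
tcp_rot: [1.0, 0.022, -0.0, 0.0]
contact_force: [0.2, -0.4, -3.9]
opening: 0.0253
```

```bash
python3 -m handwheel '[[[0,-0.0004,0,0,0,0,0.015],[0,-0.0008,0,0,0,0,0.015],[0,-0.0008,0,0,0,0,0.015]]]'
```

```text
clock: 19.1
ee_pos: [0.5105, 0.1481, 0.1639]
tcp_rot: [1.0, 0.022, -0.0, 0.0]
contact_force: [0.4, 0.2, -3.7]
opening: 0.0257
```

```bash
python3 -m handwheel '[[[0,-0.0003,0,0,0,0,0.015],[0,-0.0006,0,0,0,0,0.015],[0,-0.0006,0,0,0,0,0.015]]]'
```

```text
clock: 19.48
ee_pos: [0.5105, 0.1487, 0.1639]
tcp_rot: [1.0, 0.022, -0.0, -0.0]
contact_force: [0.5, -0.0, -4.7]
opening: 0.0256
```

```bash
python3 -m handwheel '[[[0,-0.0003,0,0,0,0,0.015],[0,-0.0005,0,0,0,0,0.015],[0,-0.0005,0,0,0,0,0.015]]]'
```

```text
clock: 19.85
ee_pos: [0.5105, 0.1492, 0.1639]
tcp_rot: [1.0, 0.022, 0.0, 0.0]
contact_force: [0.4, -0.2, -4.4]
opening: 0.0256
```

```bash
python3 -m handwheel '[[[0,-0.0003,0,0,0,0,0.015],[0,-0.0005,0,0,0,0,0.015],[0,-0.0005,0,0,0,0,0.015]]]'
```

```text
clock: 20.23
ee_pos: [0.5104, 0.1497, 0.1639]
tcp_rot: [1.0, 0.022, 0.0, -0.0]
contact_force: [-0.3, 0.5, -4.6]
opening: 0.0258
```

```bash
python3 -m handwheel '[[[0,-0.0003,0,0,0,0,0.015],[0,-0.0004,0,0,0,0,0.015],[0,-0.0004,0,0,0,0,0.015]]]'
```

```text
clock: 20.6
ee_pos: [0.5104, 0.1501, 0.1639]
tcp_rot: [1.0, 0.022, -0.0, -0.0]
contact_force: [-0.3, -0.5, -3.8]
opening: 0.0255
```

```bash
python3 -m handwheel '[[[0,-0.0003,0,0,0,0,0.015],[0,-0.0004,0,0,0,0,0.015],[0,-0.0004,0,0,0,0,0.015]]]'
```

```text
clock: 20.98
ee_pos: [0.5104, 0.1505, 0.1639]
tcp_rot: [1.0, 0.022, 0.0, 0.0]
contact_force: [0.5, -0.1, -4.3]
opening: 0.0262
```

```bash
python3 -m handwheel '[[[0,-0.0002,0,0,0,0,0.015],[0,-0.0002,0,0,0,0,0.015]]]'
```

```text
clock: 21.22
ee_pos: [0.5104, 0.1506, 0.1639]
tcp_rot: [1.0, 0.022, -0.0, 0.0]
contact_force: [-0.6, -1.0, -3.9]
opening: 0.0254
```

```bash
python3 -m handwheel '[[[0,-0.0002,0,0,0,0,0.015],[0,-0.0003,0,0,0,0,0.015],[0,-0.0003,0,0,0,0,0.015]]]'; python3 -c "
from h import *
s=arm.read_state();print(s['ee_pos'],s['contact_force'],s['moment'],s['tcp_rot'])"
```

```text
clock: 21.6
ee_pos: [0.5104, 0.1508, 0.1639]
tcp_rot: [1.0, 0.022, -0.0, 0.0]
contact_force: [1.5, -3.9, -4.0]
opening: 0.0259
[0.51036974 0.15081006 0.16391606] [ 1.52143811 -3.88084477 -3.96238115] [-0.77459417 -0.00879777 -0.00967327] [ 9.99757175e-01  2.20356160e-02 -2.26695597e-05  1.45529232e-04]
```

```bash
python3 -m handwheel '[[[0,-0.0001,0,0,0,0,0.015],[0,-0.0001,0,0,0,0,0.015],[0,-0.0001,0,0,0,0,0.015],[0,-0.0001,0,0,0,0,0.015],[0,-0.0001,0,0,0,0,0.015],[0,-0.0001,0,0,0,0,0.015],[0,-0.0001,0,0,0,0,0.015],[0,-0.0001,0,0,0,0,0.015]]]'
python3 - <<'E'
from h import *
from scipy.optimize import fsolve
s=arm.read_state();print(s['ee_pos'],s['contact_force'],s['moment'])
# touches (zero-force TCP xy); unknown: centre in TCP terms
F=np.array([.4739,.1922]);L=np.array([.50654,.2391]);Rr=np.array([.51037,.1507])
f=lambda c:[np.hypot(*(L-c))-.046,np.hypot(*(Rr-c))-.046]
print("LR",fsolve(f,[.52,.195]))
print("FL",fsolve(lambda c:[np.hypot(*(L-c))-.046,np.hypot(*(F-c))-.046],[.52,.195]))
print("FR",fsolve(lambda c:[np.hypot(*(Rr-c))-.046,np.hypot(*(F-c))-.046],[.52,.195]))
# free radius circle
from scipy.optimize import fsolve
print(fsolve(lambda p:[np.hypot(*(q-p[:2]))-p[2] for q in(F,L,Rr)],[.52,.195,.046]))
E
```

```text
clock: 22.6
ee_pos: [0.5104, 0.1509, 0.1639]
tcp_rot: [1.0, 0.022, -0.0, 0.0]
contact_force: [-0.2, -5.6, -3.6]
opening: 0.0257
[0.51036123 0.15086345 0.16391859] [-0.1889615  -5.61222502 -3.55459965] [-1.1492963  -0.0496301  -0.00498715]
LR [0.52104053 0.19544528]
FL [0.51981125 0.195056  ]
FR [0.51976432 0.19573051]
[0.51935673 0.19537233 0.04556729]
```

```bash
python3 -m handwheel '[[[0,0.004,0,0,0,0,0.015],[0,0.012,0,0,0,0,0.015],[0,0.014,-0.008,0,0,0,0.015],[0,0.014,-0.022,0,0,0,0.015],[0,0.014,-0.034,0,0,0,0.015],[0,0.012,-0.036,0,0,0,0.015],[0.002,0,-0.036,0,0,0,0.015],[0.006,-0.02,-0.036,0,0,0,0.015],[0.011,-0.036,-0.036,0,0,0,0.015],[0.011,-0.042,-0.036,0,0,0,0.015]]]'
python3 -m handwheel '[[[0,0,0,0,0,0,0.015],[0,0,0,0,0,0,0.015],[0,0,0,0,0,0,0.015],[0,0,0,0,0,0,0.015]]]'; python3 -c "
from h import *
s=arm.read_state();print(s['ee_pos'],s['contact_force'],s['moment'],s['tcp_rot'])
go(.5199,.1954,.188)"
```

```text
clock: 23.85
ee_pos: [0.5197, 0.1951, 0.1996]
tcp_rot: [1.0, 0.023, -0.0, -0.0]
contact_force: [0.1, -0.8, -4.0]
opening: 0.0259
clock: 24.35
ee_pos: [0.5195, 0.1932, 0.2]
tcp_rot: [1.0, 0.022, -0.0, 0.0]
contact_force: [-0.9, -0.7, -3.8]
opening: 0.0259
[0.51950643 0.19320178 0.19995985] [-0.85456356 -0.69337117 -3.81586471] [ 0.022755   -0.00501699 -0.03720571] [ 9.99761822e-01  2.18242844e-02 -6.69294701e-06  2.26329588e-05]
shift mm [ 0.49 -2.18 11.96] turn [0. 0. 0.]
```

Lower to just above the hub, then recheck.

```bash
python3 -m handwheel '[[[0,-0.001,0,0,0,0,0.015],[0.0005,-0.0022,0.003,0,0,0,0.015],[0.0005,-0.0022,0.007,0,0,0,0.015],[0.0005,-0.0022,0.01,0,0,0,0.015],[0.0005,-0.0022,0.012,0,0,0,0.015],[0.0005,-0.0022,0.012,0,0,0,0.015],[0.0005,-0.0022,0.012,0,0,0,0.015]]]'
python3 - <<'E'
from h import *
s=arm.read_state();print(s['ee_pos'],s['contact_force'],s['moment'],s['tcp_rot'])
go(.5199,.1954,.188)
im=arm.read_camera('scene'); crop(im,420,150,100,130,5,'pics/s8.png')
E
```

```text
clock: 25.22
ee_pos: [0.52, 0.1958, 0.188]
tcp_rot: [1.0, 0.022, 0.0, -0.0]
contact_force: [0.7, 0.6, -4.4]
opening: 0.0261
[0.51997503 0.19577462 0.18801305] [ 0.66042362  0.63216027 -4.395564  ] [ 0.04042445 -0.0413332   0.00100702] [ 9.99757616e-01  2.20159344e-02  7.68693719e-05 -4.15823585e-05]
shift mm [-0.09  0.37  0.01] turn [-0.   -0.01  0.02]
```

View pics/s8.png

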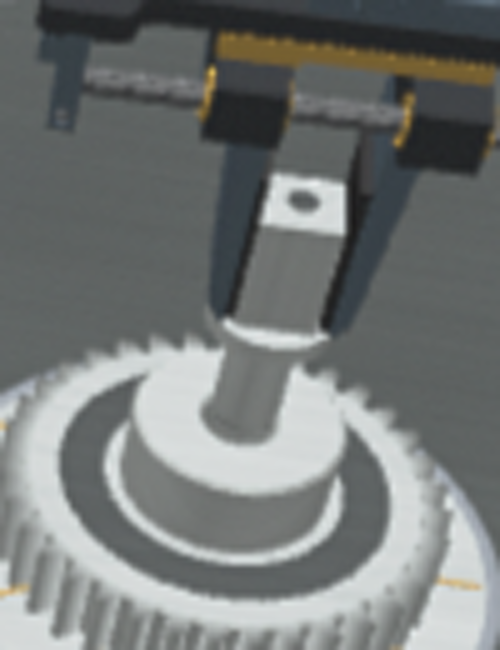

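The scene crop shows the nose directly over the bore at about (240,425). I'll lower gently while watching the force.

```bash
python3 -m handwheel '[[[0,0.0003,0.0005,0,0,0,0.015],[0,0.0003,0.001,0,0,0,0.015],[0,0.0003,0.002,0,0,0,0.015],[0,0.0003,0.003,0,0,0,0.015],[0,0.0003,0.004,0,0,0,0.015],[0,0.0003,0.005,0,0,0,0.015],[0,0.0003,0.005,0,0,0,0.015]]]'
```

```text
clock: 26.15
ee_pos: [0.5199, 0.1955, 0.1828]
tcp_rot: [1.0, 0.022, -0.0, 0.0]
contact_force: [-0.0, 0.9, -4.0]
opening: 0.0261
```

```bash
python3 -m handwheel '[[[0,0,0.0007,0,0,0,0.015],[0,0,0.0015,0,0,0,0.015],[0,0,0.0022,0,0,0,0.015],[0,0,0.003,0,0,0,0.015],[0,0,0.0035,0,0,0,0.015],[0,0,0.004,0,0,0,0.015],[0,0,0.004,0,0,0,0.015]]]'; python3 -c "
from h import *
s=arm.read_state();print(s['ee_pos'],s['contact_force'],s['moment'])"
```

```text
clock: 27.02
ee_pos: [0.5199, 0.1954, 0.1789]
tcp_rot: [1.0, 0.022, -0.0, -0.0]
contact_force: [0.5, -0.4, -4.6]
opening: 0.0254
[0.51991301 0.19544118 0.17888168] [ 0.51515552 -0.38837819 -4.61836397] [0.02058467 0.02773761 0.01198735]
```

```bash
python3 -m handwheel '[[[0,0,0.001,0,0,0,0.015],[0,0,0.0025,0,0,0,0.015],[0,0,0.004,0,0,0,0.015],[0,0,0.0055,0,0,0,0.015],[0,0,0.007,0,0,0,0.015],[0,0,0.0085,0,0,0,0.015],[0,0,0.01,0,0,0,0.015],[0,0,0.0115,0,0,0,0.015],[0,0,0.013,0,0,0,0.015],[0,0,0.0135,0,0,0,0.015]]]'
```

```text
clock: 28.28
ee_pos: [0.5199, 0.1954, 0.1653]
tcp_rot: [1.0, 0.022, -0.0, 0.0]
contact_force: [-0.3, 0.3, -4.4]
opening: 0.0257
```

```bash
python3 -m handwheel '[[[0,0,0.0015,0,0,0,0.015],[0,0,0.003,0,0,0,0.015],[0,0,0.0045,0,0,0,0.015],[0,0,0.006,0,0,0,0.015],[0,0,0.0075,0,0,0,0.015],[0,0,0.009,0,0,0,0.015],[0,0,0.0105,0,0,0,0.015],[0,0,0.012,0,0,0,0.015],[0,0,0.013,0,0,0,0.015],[0,0,0.0135,0,0,0,0.015]]]'
```

```text
clock: 29.52
ee_pos: [0.5199, 0.1954, 0.1519]
tcp_rot: [1.0, 0.022, -0.0, 0.0]
contact_force: [-0.2, 0.4, -4.7]
opening: 0.0258
```

```bash
python3 -m handwheel '[[[0,0,0.001,0,0,0,0.015],[0,0,0.002,0,0,0,0.015],[0,0,0.003,0,0,0,0.015],[0,0,0.004,0,0,0,0.015],[0,0,0.0048,0,0,0,0.015],[0,0,0.0052,0,0,0,0.015],[0,0,0.0052,0,0,0,0.015]]]'
```

```text
clock: 30.4
ee_pos: [0.52, 0.1954, 0.1467]
tcp_rot: [1.0, 0.022, 0.0, 0.0]
contact_force: [0.4, -0.7, -4.4]
opening: 0.0259
```

```bash
python3 -m handwheel '[[[0,0,0.0003,0,0,0,0.015],[0,0,0.0006,0,0,0,0.015],[0,0,0.0008,0,0,0,0.015],[0,0,0.0008,0,0,0,0.015]]]'
```

```text
clock: 30.9
ee_pos: [0.5199, 0.1954, 0.1459]
tcp_rot: [1.0, 0.022, -0.0, -0.0]
contact_force: [-0.5, -0.3, -3.8]
opening: 0.0256
```

```bash
python3 -m handwheel '[[[0,0,0.0002,0,0,0,0.015],[0,0,0.0004,0,0,0,0.015],[0,0,0.0004,0,0,0,0.015]]]'
```

```text
clock: 31.28
ee_pos: [0.5199, 0.1954, 0.1455]
tcp_rot: [1.0, 0.022, -0.0, 0.0]
contact_force: [1.0, 1.0, -3.8]
opening: 0.0259
```

```bash
python3 -m handwheel '[[[0,0,0.0002,0,0,0,0.015],[0,0,0.0004,0,0,0,0.015],[0,0,0.0004,0,0,0,0.015]]]'
```

```text
clock: 31.65
ee_pos: [0.5199, 0.1954, 0.1451]
tcp_rot: [1.0, 0.022, -0.0, -0.0]
contact_force: [-0.1, 0.2, -4.6]
opening: 0.0258
```

```bash
python3 -m handwheel '[[[0,0,0.0002,0,0,0,0.015],[0,0,0.0003,0,0,0,0.015],[0,0,0.0003,0,0,0,0.015]]]'
```

```text
clock: 32.02
ee_pos: [0.5199, 0.1955, 0.1449]
tcp_rot: [1.0, 0.022, 0.0, -0.0]
contact_force: [-0.0, 0.4, -2.4]
opening: 0.0259
```

```bash
python3 -m handwheel '[[[0,0,0.0001,0,0,0,0.015],[0,0,0.0002,0,0,0,0.015],[0,0,0.0002,0,0,0,0.015]]]'
python3 - <<'E'
from h import *
s=arm.read_state();print(s['ee_pos'],s['contact_force'],s['moment'])
im=arm.read_camera('scene'); crop(im,410,150,120,140,4,'pics/s9.png')
E
```

```text
clock: 32.4
ee_pos: [0.52, 0.1955, 0.1449]
tcp_rot: [1.0, 0.022, 0.0, -0.0]
contact_force: [-1.8, -0.3, 5.9]
opening: 0.0254
[0.51998532 0.19545933 0.14485987] [-1.81048203 -0.27879295  5.90881306] [-0.13215122  0.47163398 -0.03371956]
```

View pics/s9.png

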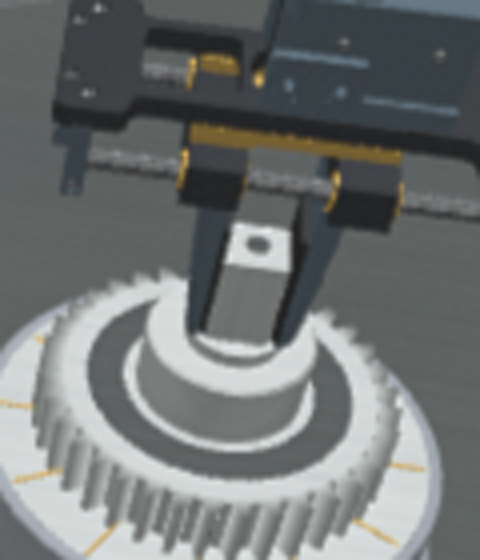

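The collar is seated: z is at the expected height and the force has changed by about 10 N. I'll ease off, open and retreat.

```bash
python3 -m handwheel '[[[0,0,-0.0002,0,0,0,0.015],[0,0,-0.0002,0,0,0,0.027],[0,0,-0.0002,0,0,0,0.03],[0,0,-0.0002,0,0,0,0.04],[0,0,-0.0002,0,0,0,0.055],[0,0,-0.0002,0,0,0,0.065],[0,0,-0.0002,0,0,0,0.065],[0,0,-0.0002,0,0,0,0.065]]]'
python3 - <<'E'
from h import *
s=arm.read_state();print(s['ee_pos'],s['contact_force'],s['moment'],s['opening'])
E
```

```text
clock: 33.45
ee_pos: [0.5199, 0.1954, 0.1448]
tcp_rot: [1.0, 0.022, 0.0, -0.0]
contact_force: [-0.4, 1.2, -0.2]
opening: 0.065
[0.51994744 0.1954398  0.14483035] [-0.35195573  1.20404745 -0.1510676 ] [0.00408009 0.03391648 0.01924434] 0.06497424230356186
```

```bash
python3 -m handwheel '[[[0,0,-0.004,0,0,0,0.065],[0,0,-0.012,0,0,0,0.065],[0,0,-0.025,0,0,0,0.065],[0,0,-0.045,0,0,0,0.065],[0,0,-0.07,0,0,0,0.065],[-0.01,0,-0.09,0,0,0,0.065],[-0.04,0,-0.1,0,0,0,0.065],[-0.07,0.01,-0.1,0,0,0,0.065],[-0.09,0.02,-0.1,0,0,0,0.065],[-0.1,0.02,-0.1,0,0,0,0.065]]]'
python3 -m handwheel '[[[0,0,0,0,0,0,0.065],[0,0,0,0,0,0,0.065],[0,0,0,0,0,0,0.065],[0,0,0,0,0,0,0.065]]]'
python3 - <<'E'
from h import *
im=arm.read_camera('scene'); cv2.imwrite('pics/s10.png',im); crop(im,390,190,140,130,5,'pics/s10c.png')
im=arm.read_camera('wrist'); cv2.imwrite('pics/w10.png',im)
E
```

```text
clock: 34.7
ee_pos: [0.4202, 0.1707, 0.2457]
tcp_rot: [1.0, 0.022, 0.0, -0.0]
contact_force: [0.5, 0.9, -0.2]
opening: 0.0648
clock: 35.2
ee_pos: [0.4212, 0.1712, 0.2447]
tcp_rot: [1.0, 0.022, -0.0, 0.0]
contact_force: [0.2, 0.3, -0.5]
opening: 0.0651
```

View pics/s10c.png

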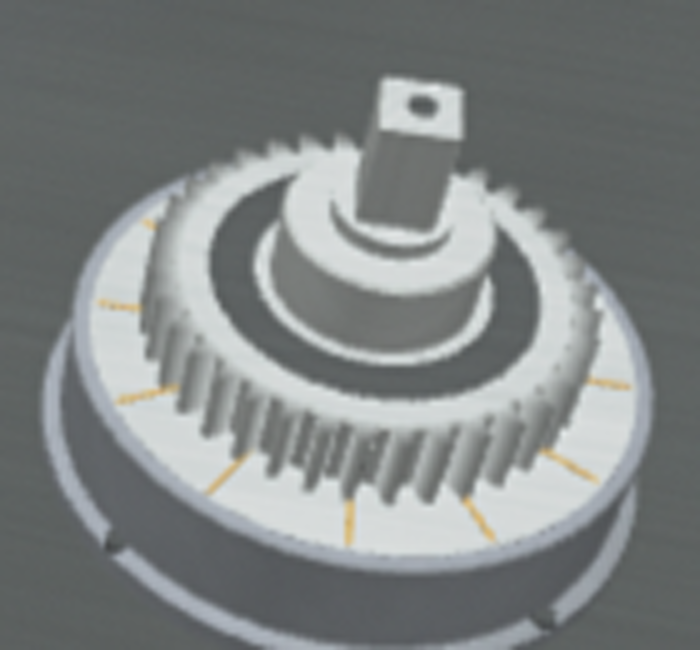

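View pics/s10.png

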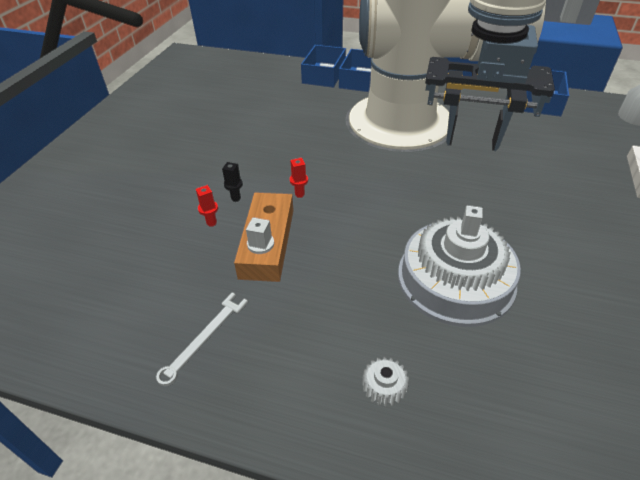

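View pics/w10.png

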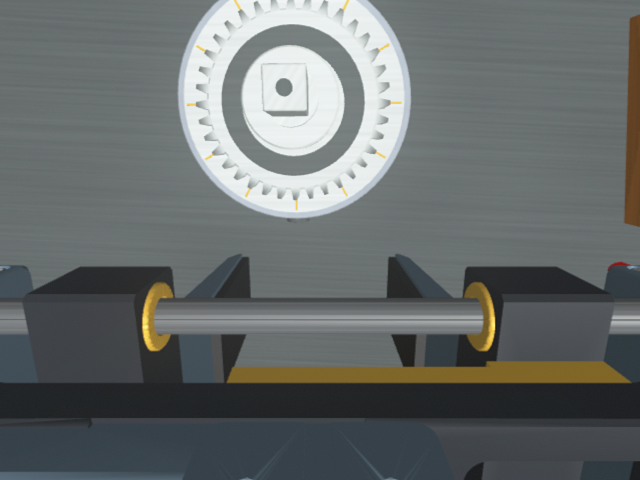

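The scene crop shows the arbor upright in the hub at about (420,160), with its collar flat on the hub. The wrist view shows the gripper clear, and nothing else has moved. I'll hand the job in.

```bash
python3 -c "
from station import arm
print(arm.close_job()); s=arm.read_state(); print(s['clock'],s['contact_force'])"
```

```text
the job is handed in; nothing more can be done
None
the job is handed in; nothing more can be done
```

The smaller arbor is seated in the gear's bore, released, and the arm is backed clear. I handed the job in at about 35 s of the 72 s allowed.

- **Touch-offs:** I touched the hub on the robot-facing side, then the robot's left, then its right, holding each for about 1 s. The forces were about 5–6.5 N, 4–5 N and 4–5.6 N. The left and right touches were deliberately about 12 mm towards the robot from the hub's centre line.
- **Gear centre:** the three touches put it at x 0.520, y 0.195 m. The left and right pair alone gave x 1.2 mm larger, but that pair is less sensitive in x, so I relied on the front touch.
- **Seating:** the nose went into the bore with no measurable side force. The collar stopped at the expected height (tool at z 0.1449 m). The last step pressed on the hub by about 10 N, and I eased off before opening the jaws.
- **Last checks:** the final pictures show the arbor upright with its collar flat on the hub and the gripper well clear, reading about 0 N. The larger arbor, pinion and wrench look undisturbed. None of the checks failed.

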